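# Find the camera stand's rocking corner and press its shim down

### The arm

A 6-joint arm with a two-finger parallel gripper is mounted at the origin on the work surface. World frame = base frame: x ahead of the robot, y to its left, z up, the work surface at z = 0. Lengths are in mm, angles in rad, forces in N, time in s.
With the tool pointing down it reaches from about 275 to 850 mm from the base axis. Payload 5.2 kg.
Tool frame: the origin (TCP) lies at the very end of the fingers, on their centre line; the grasp point (between the pads) lies 19 mm behind it; z points along the fingers, y is the direction in which the jaws open and shut (so a half turn about z gives the same grasp; the last joint's range is limited). The gripper opens to 85 mm and grips with 20 to 120 N. Pads are 22 mm wide; open, the fingers measure 114 mm over their backs; the gripper's body (76 mm by 85 mm) begins 54 mm behind the grasp point. The pads swing forward as they close: fully open they stand 13 mm farther back than shut.
Start: joints at [1.114, 0.259, 1.535, -0, 1.348, -0.203], TCP at [138.074, 532.392, 231.31] pointing down, gripper open.
Joint ranges: [-3.14, 3.14], [-0.91, 2.08], [0.19, 2.58], [-1.22, 4.36], [0.22, 2.71], [-3.12, 3.12]. Speed limits (rad/s): [2.57, 2.57, 3.14, 3.14, 3.14, 3.14].

### API

Orientations are given as a unit quaternion [x, y, z, w].
In Python, from bench import r, vision, close_job, models gives the robot as it stands. The module is installed in compiled form; this text tells all that it offers.
- The arm moves only by the tool drive_tool, never from a script. Its arguments are lists of equal length, an entry for each row: "dp": the shift along the tool's x, y, z in mm, a list of three; "twist": the turn, a rotation vector about the tool's x, y, z in degrees, a list of three; "fingers": the opening, from -1 (shut) to 1 (fully open). A call has 1 to 8 rows; each row is the pose to reach, as a shift and turn from the pose measured when the call began, along the tool's axes at that moment; what a row does not reach only later rows make up. A row lasts 1/8 s, in which the tool goes at most 62.5 mm and 10.7 degrees, less where a joint would pass 70% of its speed; a pose out of reach is approached as far as the arm can. A call with a gripper value outside its range is refused whole. The fingers move at their own pace and stop on an object; "force" is the grip in N (left out, the last holds). Time passes only in rows, so rows that repeat a pose let the fingers close. It gives the time, the measured TCP pose, the force and the opening at its end, in the units of the state.
- r.sense(): the state, without advancing time (a new reading comes with each control period).
- vision.get_image(name): name is "scene" or "top"; returns a dict with "frame" (420x560x3 uint8, red, green, blue), "fx", "fy", "cx", "cy" (pixels), "rvec" (rotation vector, rad) and "tvec" (3), from world to camera coordinates, as OpenCV has them. Camera axes: x right, y down, z forward; pixel columns grow to the right and rows downward; lengths in mm; the calibration is good to about 2 mm. A picture is of the moment at which its call begins. There is no depth.
- close_job(): hands the job in, once; it reports no verdict.
Trained networks look in the newest picture that a camera, given by its name, has taken for a name from the list of things; names that differ only in an ending like _2 or _b are one class to them, and where a whole thing is asked for, a point or a joint stands for the part that bears it (a point fixed in the world has none). Each returns a list of dicts, best first, with "confidence" (0 to 1); they miss things now and then, are a little off and sometimes report something else, mostly with a low value. They report only what shows in the picture. A call takes as long as a camera call.
- models.find_in(camera, thing): "centre" ([row, column] in pixels, amid what is visible of it).
- models.mark_of(camera, thing): "centre" ([row, column] in pixels: a listed point, or the origin of a listed thing).
The state is a dict: "t": time; "joint_pos": joint angles; "qvel": joint speeds; "joint_torque": joint torques, N m; "ee_pos": TCP position; "ee_rot": TCP orientation; "wrist_force": force on the tool from outside, world axes, zero at the start; "wrist_torque": the same for the moment, N m; "gripper_width": finger opening in mm.
Only numpy, scipy, OpenCV 4.12 (cv2) and the standard library are available. Lean on these libraries where they do the work, as an engineer would, in place of code of your own. Each camera call takes 0.05 s, during which the arm holds its last target. There are 200 camera calls.

### The job

One corner of the baby camera's slate stand plate rocks: press down on the plate's corners with the fingertips, one at a time, until you find the corner that sinks, then press that corner's red shim button all the way down. Leave the other three shim buttons standing, do not lift the plate or pull it out of place, and do not disturb the other things on the dresser. Finish with the hand clear of everything.

Things in the scene. Friction and masses are not known exactly. Their poses are not given: they have to be found in the camera images.
- stand: wooden foot board 190 x 210 x 6 mm (x by y) lying fixed on the dresser top under the stone plate; origin at the centre of its underside, on the dresser top (z = 0); its x axis points roughly away from the robot, y to the robot's left, z up
- plate: dark grey slate plate, 180 x 200 x 10 mm (x by y), about 1 kg, loose, level on four feet hidden under it; origin at the centre of its underside, 20 mm above the dresser (top face at 30 mm). 22 mm holes at (+-50, +-60) mm let the shim buttons through. Three corners are firm; one, varying from run to run, is springy: about 5 N on its corner spot sinks that spot some 4 mm to a stop; it springs back
- corner_nl (a point): clear spot on top of the plate's near left corner (near = robot side, left = +y of the board), where to press the plate: 15 mm in from both edges, 35 mm diagonally outward from that corner's shim button; marked with the plate level (fixed to the foot board)
- corner_nr (a point): clear spot on top of the plate's near right corner (near = robot side, left = +y of the board), where to press the plate: 15 mm in from both edges, 35 mm diagonally outward from that corner's shim button; marked with the plate level (fixed to the foot board)
- corner_fr (a point): clear spot on top of the plate's far right corner (near = robot side, left = +y of the board), where to press the plate: 15 mm in from both edges, 35 mm diagonally outward from that corner's shim button; marked with the plate level (fixed to the foot board)
- corner_fl (a point): clear spot on top of the plate's far left corner (near = robot side, left = +y of the board), where to press the plate: 15 mm in from both edges, 35 mm diagonally outward from that corner's shim button; marked with the plate level (fixed to the foot board)
- button_nl (a point): centre of the top of the near left corner's coral-red round shim button while it stands up (fixed to the foot board, so it does not follow the button down); the button is 18 mm across, stands 14 mm proud of the plate, and goes straight down 12 mm with about 9 N (stiff friction, stays where it is left) to a stop, 2 mm proud of the plate
- button_nr (a point): centre of the top of the near right corner's coral-red round shim button while it stands up (fixed to the foot board, so it does not follow the button down); the button is 18 mm across, stands 14 mm proud of the plate, and goes straight down 12 mm with about 9 N (stiff friction, stays where it is left) to a stop, 2 mm proud of the plate
- button_fr (a point): centre of the top of the far right corner's coral-red round shim button while it stands up (fixed to the foot board, so it does not follow the button down); the button is 18 mm across, stands 14 mm proud of the plate, and goes straight down 12 mm with about 9 N (stiff friction, stays where it is left) to a stop, 2 mm proud of the plate
- button_fl (a point): centre of the top of the far left corner's coral-red round shim button while it stands up (fixed to the foot board, so it does not follow the button down); the button is 18 mm across, stands 14 mm proud of the plate, and goes straight down 12 mm with about 9 N (stiff friction, stays where it is left) to a stop, 2 mm proud of the plate
- shim_a (a joint): how far one of the four shim buttons has been pushed down, m: 0 standing, 0.012 fully down; the letters say nothing about which corner a button stands at, which changes from run to run
- shim_b (a joint): how far one of the four shim buttons has been pushed down, m: 0 standing, 0.012 fully down; the letters say nothing about which corner a button stands at, which changes from run to run
- shim_c (a joint): how far one of the four shim buttons has been pushed down, m: 0 standing, 0.012 fully down; the letters say nothing about which corner a button stands at, which changes from run to run
- shim_d (a joint): how far one of the four shim buttons has been pushed down, m: 0 standing, 0.012 fully down; the letters say nothing about which corner a button stands at, which changes from run to run
- give (a joint): how far the worn foot, under whichever corner it is, has been squeezed down, m: 0 at rest, 0.0035 when its corner is pressed fully; it can no longer be squeezed when the shim button of its corner is down
- camera: white round-headed baby camera on a disc foot 72 mm across, 104 mm high, standing beside the plate to its left; origin at the centre of its underside; leave alone
- teether: pale green silicone teether ring, 72 mm across, 14 mm high, lying flat to the right of the plate; origin at the centre of its underside; leave alone
- bottle: glass baby bottle, 62 mm across, 157 mm high, standing just beyond the plate's far edge; origin at the centre of its underside; leave alone
- tin: stainless steel tin with a twist cap, 80 mm across, 96 mm high, standing to the left of the plate, nearer the robot than the camera; origin at the centre of its underside; leave alone
- toy: wooden ring-stacking toy, 90 mm across, 94 mm high, at the left; origin at the centre of its underside; leave alone
- chest_drawer0_handle (a point): knob of the half-open drawer of a small white chest (200 x 200 x 130 mm) at the right; the drawer slides towards the robot; leave alone

How it is judged (in metres and radians):
On the way:
1. the rocking corner of the plate is pressed down with the fingertips while all shim buttons still stand (value of joint give above 0.0022 m and contact force between the fingers and plate above 1.5 N and value of joint each of shim_a, shim_b, shim_c, shim_d below 0.003 m), for 0.1 s.
At the end, for the whole second after the job is handed in: the rocking corner's shim button is down by at least 10.2 of its 12 mm, the other three by less than 3 mm, and the plate lies still and level on its four feet (within 3 mm in height and 0.015 rad), released (value of joint shim_a above 0.0102 m and value of joint each of shim_b, shim_c, shim_d below 0.003 m and value of joint give below 0.001 m and angle between plate's own z axis and vertical below 0.015 rad and z of plate in the frame of stand between 0.017 and 0.023 m and linear speed of plate below 0.01 m/s); the robot touches nothing.
It fails at once if a shim button of a firm corner is pushed down more than 3 mm (value of joint any of shim_b, shim_c, shim_d above 0.003 m).
It fails at once if the plate is lifted (more than 10 mm) or tipped up (z of plate in the frame of stand above 0.03 m or angle between plate's own z axis and vertical above 0.15 rad).
It fails at once if the plate is pulled out of place (horizontal distance between plate and stand above 0.015 m).
It fails at once if a bystander is moved more than 20 mm (distance of any of camera, teether, bottle, tin, toy, chest_drawer0_handle from where it was at the start of the episode above 0.02 m).
It also fails if it takes over 51 s, if anything falls off the work surface, if the arm or the gripper's body presses on something with over 40 N, if the wrist force passes 120 N, or if a joint passes its speed limit or range.

## Working session

There is one attempt and no reset: what is moved stays moved. The work goes in short steps, Python scripts to look and compute and a tool call to move; the robot and the scene stay as the last step left them, time stands still between calls to the robot, and variables do not carry over. Pictures are saved under pics/ and viewed, about 8 in all and at most 12, crops included, and the job is handed in when it is done.

Besides the shell and the picture viewer there is one more tool, called after "Call:" as a command line: name --argument value ..., lists and objects as JSON in quotes. drive_tool: Moves the arm, as the interface text tells. Its arguments: {"type":"object","properties":{"dp":{"type":"array","items":{"type":"array","items":{"type":"number"}}},"twist":{"type":"array","items":{"type":"array","items":{"type":"number"}}},"fingers":{"type":"array","items":{"type":"number"}},"force":{"type":"number"}},"required":["dp","twist","fingers"]}

```bash
mkdir -p pics; cat > h.py <<'E'
from bench import r, vision, close_job, models
import numpy as np, cv2
from scipy.spatial.transform import Rotation as R
def cam(n):
    im=vision.get_image(n); return im
def ray(im,rc,z):
    Rm=cv2.Rodrigues(np.array(im['rvec'],float))[0]; t=np.array(im['tvec'],float).ravel()
    d=Rm.T@np.array([(rc[1]-im['cx'])/im['fx'],(rc[0]-im['cy'])/im['fy'],1]); c=-Rm.T@t
    return c+d*(z-c[2])/d[2]
def proj(im,p):
    K=np.array([[im['fx'],0,im['cx']],[0,im['fy'],im['cy']],[0,0,1]])
    return cv2.projectPoints(np.array(p,float).reshape(-1,3),np.array(im['rvec'],float),np.array(im['tvec'],float),K,None)[0].reshape(-1,2)
E
python3 - <<'E'
from h import *
s=r.sense();print(s['t'],s['ee_pos'],s['ee_rot'],s['wrist_force'],s['gripper_width'])
for c in ('top','scene'):
    im=cam(c); cv2.imwrite(f'pics/{c}0.png',im['frame'][:,:,::-1])
    for n,z in [('corner_nl',30),('corner_nr',30),('corner_fr',30),('corner_fl',30),('button_nl',44),('button_nr',44),('button_fr',44),('button_fl',44),('plate',20),('bottle',0),('camera',0),('tin',0),('teether',0),('toy',0)]:
        m=models.mark_of(c,n)
        print(c,n,[(np.round(x['centre']).tolist(),np.round(ray(im,x['centre'],z)[:2]).tolist(),round(x['confidence'],2)) for x in m[:2]])
E
```

```text
0.0 [137.84886476 531.90951094 230.47215363] [ 1.26555764e-01  9.91959081e-01 -8.55738650e-04 -2.97597150e-04] [-0.10168427  0.38693122  0.5182022 ] 85.37669655753876
top corner_nl [([242.0, 246.0], [495.0, 110.0], 0.69), ([245.0, 236.0], [486.0, 145.0], 0.57)]
top corner_nr [([256.0, 292.0], [446.0, -36.0], 0.58)]
top corner_fr [([220.0, 286.0], [564.0, -20.0], 0.66), ([213.0, 297.0], [586.0, -57.0], 0.49)]
top corner_fl []
top button_nl [([245.0, 246.0], [486.0, 111.0], 0.81)]
top button_nr [([248.0, 282.0], [472.0, -4.0], 0.66), ([260.0, 289.0], [432.0, -25.0], 0.49)]
top button_fr [([219.0, 291.0], [566.0, -36.0], 0.74)]
top button_fl [([207.0, 256.0], [607.0, 75.0], 0.52)]
top plate [([230.0, 266.0], [532.0, 45.0], 0.57)]
top bottle [([181.0, 272.0], [698.0, 23.0], 0.77)]
top camera [([206.0, 211.0], [622.0, 227.0], 0.67)]
top tin [([235.0, 205.0], [524.0, 248.0], 0.73)]
top teether [([247.0, 318.0], [476.0, -124.0], 0.8), ([215.0, 296.0], [583.0, -55.0], 0.32)]
top toy [([247.0, 131.0], [493.0, 492.0], 0.58), ([248.0, 320.0], [472.0, -129.0], 0.45)]
scene corner_nl [([234.0, 361.0], [481.0, 141.0], 0.84)]
scene corner_nr []
scene corner_fr []
scene corner_fl [([254.0, 315.0], [623.0, 105.0], 0.81), ([236.0, 359.0], [492.0, 142.0], 0.18)]
scene button_nl []
scene button_nr []
scene button_fr [([203.0, 292.0], [503.0, -82.0], 0.34), ([267.0, 390.0], [558.0, 272.0], 0.23)]
scene button_fl []
scene plate [([231.0, 318.0], [535.0, 40.0], 0.7), ([286.0, 356.0], [639.0, 238.0], 0.51)]
scene bottle [([262.0, 270.0], [697.0, 20.0], 0.61), ([268.0, 387.0], [518.0, 247.0], 0.41)]
scene camera [([285.0, 354.0], [623.0, 222.0], 0.58), ([141.0, 216.0], [309.0, -688.0], 0.55)]
scene tin [([268.0, 389.0], [512.0, 249.0], 0.62)]
scene teether [([203.0, 289.0], [461.0, -137.0], 0.81)]
scene toy [([311.0, 490.0], [488.0, 483.0], 0.92)]
```

```bash
python3 - <<'E'
import cv2,numpy as np
a=cv2.imread('pics/top0.png')[170:290,190:340];b=cv2.imread('pics/scene0.png')[180:300,250:400]
cv2.imwrite('pics/c0.png',np.vstack([cv2.resize(x,None,fx=2.5*1,fy=2.5,interpolation=2) for x in (a,b)])) if 0 else cv2.imwrite('pics/c0.png',cv2.resize(a,None,fx=5,fy=5,interpolation=2));cv2.imwrite('pics/c1.png',cv2.resize(b,None,fx=5,fy=5,interpolation=2))
E
```

```text
(no output)
```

View pics/c0.png

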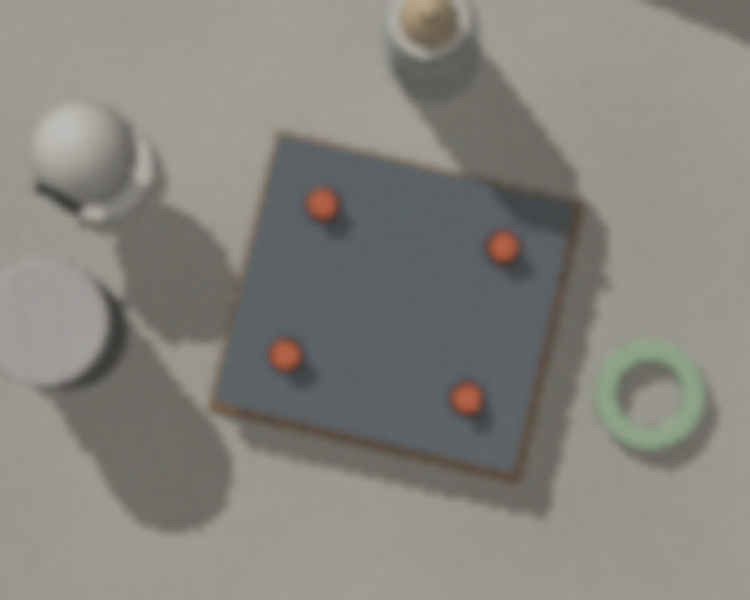

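View pics/c1.png

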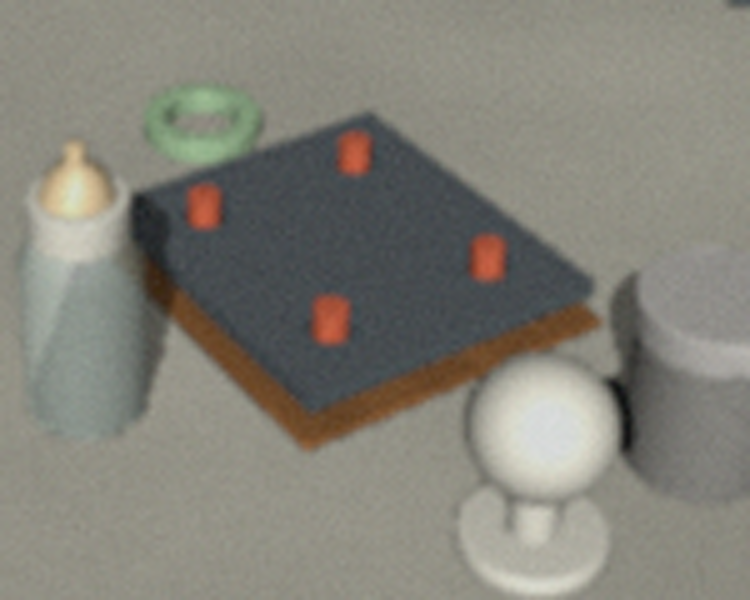

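The top crop shows four red buttons at (323,203), (503,246), (285,355) and (467,398), with the plate turned about -13°. The bottle is beyond the far right-centre edge, the camera and tin are to the left, and the teether is to the right. I'll fit the plate pose to the red centroids from both cameras.

```bash
python3 - <<'E'
from h import *
from scipy.optimize import least_squares
loc=np.array([[-50,60],[-50,-60],[50,-60],[50,60]],float);names=['nl','nr','fr','fl']
obs={}
def P(v,pts,z):
    c,s=np.cos(v[2]),np.sin(v[2]);q=pts@np.array([[c,s],[-s,c]])+v[:2];return np.c_[q,np.full(len(q),z)]
ims={}
v0=[532,45,np.radians(-13)]
for c in('top','scene'):
    im=cam(c);ims[c]=im;f=im['frame'].astype(int)
    m=((f[:,:,0]-f[:,:,1]>50)&(f[:,:,0]-f[:,:,2]>50)&(f[:,:,0]>110)).astype(np.uint8)
    n,l,st,ce=cv2.connectedComponentsWithStats(m)
    pr=proj(im,P(v0,loc,40)); o=[]
    cand=[i for i in range(1,n) if st[i,4]>5]
    for p in pr:
        i=min(cand,key=lambda i:np.hypot(*(ce[i]-p)));o.append(ce[i]);print(c,p.round(1),ce[i].round(1),st[i,4])
    obs[c]=np.array(o)
Z={'top':42,'scene':38}
for use in (['top'],['scene'],['top','scene']):
    s=least_squares(lambda v:np.concatenate([(proj(ims[c],P([v[0],v[1],v[2]/100],loc,Z[c]))-obs[c]).ravel() for c in use]),[532,45,-22])
    v=s.x*[1,1,.01];print(use,v.round(3),'res',s.fun.round(1))
np.save('pose.npy',v)
print('buttons',dict(zip(names,P(v,loc,44).round(1).tolist())))
cl=np.sign(loc)*[75,85];print('corners',dict(zip(names,P(v,cl,30).round(1).tolist())))
E
```

```text
top [244.6 241.6] [246.5 240.5] 24
top [281.4 249. ] [283.  249.2] 23
top [287.5 218.4] [290.1 218.9] 22
top [251.  211.2] [254.  210.3] 24
scene [349.3 229.8] [347.1 231.2] 56
scene [321.2 209.4] [320.5 210.5] 44
scene [291.8 220.6] [290.5 221. ] 50
scene [318.8 242.9] [315.8 243.5] 61
['top'] [ 5.32726e+02  3.75680e+01 -2.63000e-01] res [-0.  -0.  -0.   0.   0.1 -0.  -0.1  0. ]
['scene'] [ 5.36011e+02  4.22270e+01 -2.63000e-01] res [ 0.2  0.  -0.  -0.2 -0.1 -0.1 -0.1  0.2]
['top', 'scene'] [ 5.3353e+02  3.9429e+01 -2.6300e-01] res [-0.6 -0.2 -0.6 -0.2 -0.5 -0.3 -0.6 -0.2 -0.1 -0.8 -0.2 -1.  -0.3 -0.9
 -0.3 -0.7]
buttons {'nl': [500.8, 110.4, 44.0], 'nr': [469.7, -5.5, 44.0], 'fr': [566.2, -31.5, 44.0], 'fl': [597.4, 84.4, 44.0]}
corners {'nl': [483.2, 141.0, 30.0], 'nr': [439.0, -23.2, 30.0], 'fr': [583.9, -62.1, 30.0], 'fl': [628.0, 102.0, 30.0]}
```

```bash
cat >> h.py <<'E'
def to(*tgts):
    s=r.sense();Rt=R.from_quat(s['ee_rot']);p=np.array(s['ee_pos'])
    print(s['t'],'f',np.round(s['wrist_force'],1),'w',round(s['gripper_width'],1),'p',p.round(1))
    yaw=np.load('pose.npy')[2];x=np.array([-np.cos(yaw),-np.sin(yaw),0]);Rd=R.from_matrix(np.c_[x,np.cross([0,0,-1],x),[0,0,-1]])
    print('twist',np.degrees((Rt.inv()*Rd).as_rotvec()).round(2))
    for t in tgts:print('dp',Rt.inv().apply(np.array(t)-p).round(1))
E
python3 -c "
from h import *
to([483.2,141,200],[483.2,141,60])"
```

```text
1.6 f [-0.7 -0.7 -0.5] w 85.3 p [138.1 532.4 231.3]
twist [-0.   -0.    0.52]
dp [-432.4 -292.2   31.3]
dp [-432.4 -292.2  171.3]
```

Call:
drive_tool --dp '[[-60, -40, 5], [-120, -81, 10], [-180, -121, 20], [-240, -162, 30], [-300, -202, 31], [-360, -243, 31], [-400, -270, 31], [-432, -292, 31]]' --twist '[[0, 0, 0.5], [0, 0, 0.5], [0, 0, 0.5], [0, 0, 0.5], [0, 0, 0.5], [0, 0, 0.5], [0, 0, 0.5], [0, 0, 0.5]]' --fingers '[-1, -1, -1, -1, -1, -1, -1, -1]' --force 40

```text
t: 2.6
ee_pos: [469.1, 156.8, 200.7]
ee_rot: [0.131, 0.991, 0.0, 0.0]
wrist_force: [0.7, 0.3, 0.2]
gripper_width: -0.1
```

```bash
python3 -c "
from h import *
to([483.2,141,60])"
```

```text
2.6 f [0.7 0.3 0.2] w -0.1 p [469.1 156.8 200.7]
twist [ 0.03  0.04 -0.  ]
dp [-17.6 -11.6 140.7]
```

Call:
drive_tool --dp '[[-17.6, -11.6, 30], [-17.6, -11.6, 80], [-17.6, -11.6, 130], [-17.6, -11.6, 145], [-17.6, -11.6, 145], [-17.6, -11.6, 145]]' --twist '[[0, 0, 0], [0, 0, 0], [0, 0, 0], [0, 0, 0], [0, 0, 0], [0, 0, 0]]' --fingers '[-1, -1, -1, -1, -1, -1]'

```text
t: 3.35
ee_pos: [484.8, 141.3, 57.6]
ee_rot: [0.131, 0.991, 0.001, 0.002]
wrist_force: [-0.1, -0.4, -0.1]
gripper_width: 0.1
```

```bash
python3 - <<'E'
from h import *
to([483.2,141,30])
o=[]
for c,w in (('top',(225,225)),('scene',(340,220))):
    im=cam(c);f=im['frame'][:,:,::-1].copy();p=proj(im,r.sense()['ee_pos'])[0];print(c,p)
    x,y=int(p[0]),int(p[1]);k=f[y-50:y+50,x-66:x+66];k=cv2.resize(k,None,fx=4.5,fy=4.5,interpolation=2);o.append(k[:300] if 0 else cv2.resize(k,(396,300)))
cv2.imwrite('pics/d0.png',np.hstack(o))
E
```

```text
3.35 f [-0.1 -0.4 -0.1] w 0.1 p [484.8 141.3  57.6]
twist [0.09 0.23 0.02]
dp [ 1.6 -0.8 27.6]
top [235.76641493 245.31699979]
scene [361.02622959 226.23805688]
```

View pics/d0.png

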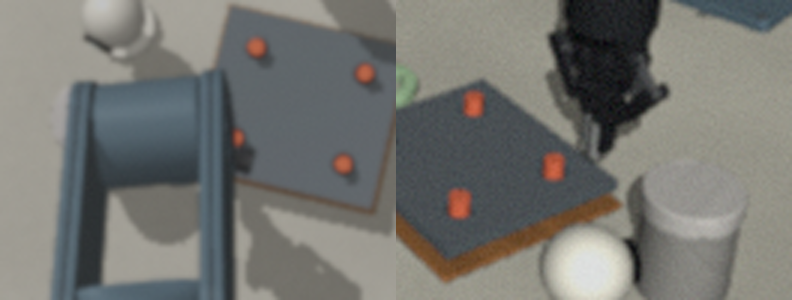

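The scene crop shows the shut fingertips right above the near-left corner, clear of its button. I'll press gently.

Call:
drive_tool --dp '[[1, -0.5, 20], [1, -0.5, 25], [1, -0.5, 27], [1, -0.5, 28], [1, -0.5, 29], [1, -0.5, 30]]' --twist '[[0, 0, 0], [0, 0, 0], [0, 0, 0], [0, 0, 0], [0, 0, 0], [0, 0, 0]]' --fingers '[-1, -1, -1, -1, -1, -1]'

```text
t: 4.2
ee_pos: [484.2, 141.2, 29.9]
ee_rot: [0.131, 0.991, 0.001, 0.003]
wrist_force: [-7.4, -0.6, 28.0]
gripper_width: -0.1
```

Firm: 28 N with the tip still at 29.9 mm. Next is near right.

Call:
drive_tool --dp '[[0, 0, -15], [0, 0, -32]]' --twist '[[0, 0, 0], [0, 0, 0]]' --fingers '[-1, -1]'

```text
t: 4.45
ee_pos: [484.2, 141.2, 62.7]
ee_rot: [0.131, 0.991, 0.001, 0.003]
wrist_force: [0.0, -0.4, 0.1]
gripper_width: 0.0
```

```bash
python3 -c "
from h import *
to([439,-23.2,60])"
```

```text
4.45 f [ 0.  -0.4  0.1] w 0.0 p [484.2 141.2  62.7]
twist [0.13 0.35 0.04]
dp [   1.1 -170.5    2.3]
```

Call:
drive_tool --dp '[[1, -50, 0], [1, -100, 0], [1, -150, 2], [1, -170.5, 2], [1, -170.5, 2], [1, -170.5, 2]]' --twist '[[0, 0, 0], [0, 0, 0], [0, 0, 0], [0, 0, 0], [0, 0, 0], [0, 0, 0]]' --fingers '[-1, -1, -1, -1, -1, -1]'

```text
t: 5.2
ee_pos: [439.4, -22.9, 60.6]
ee_rot: [0.131, 0.991, 0.001, 0.003]
wrist_force: [0.6, 0.6, 0.5]
gripper_width: -0.0
```

```bash
python3 -c "
from h import *
to([439,-23.2,30])"
```

```text
5.2 f [0.6 0.6 0.5] w -0.0 p [439.4 -22.9  60.6]
twist [0.14 0.38 0.02]
dp [ 0.5 -0.4 30.6]
```

Call:
drive_tool --dp '[[0.3, 0, 20], [0.3, 0, 27], [0.3, 0, 29], [0.3, 0, 30], [0.3, 0, 31], [0.3, 0, 32]]' --twist '[[0, 0, 0], [0, 0, 0], [0, 0, 0], [0, 0, 0], [0, 0, 0], [0, 0, 0]]' --fingers '[-1, -1, -1, -1, -1, -1]'

```text
t: 5.95
ee_pos: [439.6, -22.8, 29.1]
ee_rot: [0.131, 0.991, 0.001, 0.004]
wrist_force: [-0.7, 1.5, 5.6]
gripper_width: 0.0
```

Call:
drive_tool --dp '[[0, 0, 1], [0, 0, 2], [0, 0, 2]]' --twist '[[0, 0, 0], [0, 0, 0], [0, 0, 0]]' --fingers '[-1, -1, -1]'

```text
t: 6.32
ee_pos: [439.6, -22.9, 27.6]
ee_rot: [0.131, 0.991, 0.001, 0.004]
wrist_force: [-2.1, 0.5, 6.6]
gripper_width: -0.0
```

It's sinking: 27.6 mm at only 6.6 N. I'll continue towards the stop and hold.

Call:
drive_tool --dp '[[0, 0, 1], [0, 0, 2], [0, 0, 2.5], [0, 0, 2.5], [0, 0, 2.5]]' --twist '[[0, 0, 0], [0, 0, 0], [0, 0, 0], [0, 0, 0], [0, 0, 0]]' --fingers '[-1, -1, -1, -1, -1]'

```text
t: 6.95
ee_pos: [439.4, -22.9, 25.8]
ee_rot: [0.131, 0.991, 0.001, 0.004]
wrist_force: [-3.0, -0.1, 9.2]
gripper_width: 0.1
```

```bash
python3 -c "
from h import *
to([469.7,-5.5,60])"
```

```text
6.95 f [-3.  -0.1  9.2] w 0.1 p [439.4 -22.9  25.8]
twist [0.14 0.43 0.02]
dp [-25.   24.7 -33.9]
```

The near-right corner sank about 4 mm to its stop. I'll lift and go above its button.

Call:
drive_tool --dp '[[0, 0, -15], [0, 0, -35], [-12, 12, -38], [-25, 24.7, -38], [-25, 24.7, -38], [-25, 24.7, -38]]' --twist '[[0, 0, 0], [0, 0, 0], [0, 0, 0], [0, 0, 0], [0, 0, 0], [0, 0, 0]]' --fingers '[-1, -1, -1, -1, -1, -1]'

```text
t: 7.7
ee_pos: [469.0, -5.1, 63.2]
ee_rot: [0.13, 0.991, 0.001, 0.003]
wrist_force: [-1.2, -0.6, 0.0]
gripper_width: 0.3
```

```bash
python3 - <<'E'
from h import *
to([469.7,-5.5,44])
im=cam('scene');f=im['frame'][:,:,::-1].copy();p=proj(im,r.sense()['ee_pos'])[0];print(p,proj(im,[469.7,-5.5,44]))
x,y=int(p[0]),int(p[1]);print(x-50,y-40);cv2.imwrite('pics/e0.png',cv2.resize(f[y-40:y+40,x-50:x+50],None,fx=6,fy=6,interpolation=2))
E
```

```text
7.7 f [-1.2 -0.6  0. ] w 0.3 p [469.   -5.1  63.2]
twist [0.13 0.31 0.07]
dp [-0.6 -0.2 19.2]
[320.81990049 201.85480145] [[320.3390444  207.76025583]]
270 161
```

View pics/e0.png

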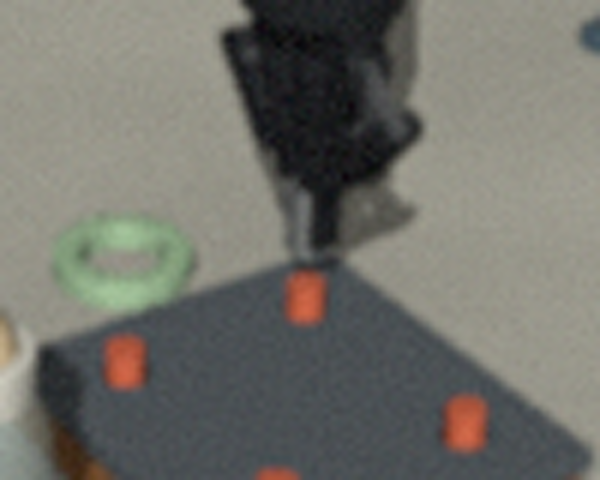

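The picture shows the fingertips (crop 315,258) over the near-right button's top (308,275), all four buttons standing and the plate level. I'll press down.

Call:
drive_tool --dp '[[-0.5, 0, 15], [-0.5, 0, 20], [-0.5, 0, 23], [-0.5, 0, 26], [-0.5, 0, 29], [-0.5, 0, 31], [-0.5, 0, 32], [-0.5, 0, 32]]' --twist '[[0, 0, 0], [0, 0, 0], [0, 0, 0], [0, 0, 0], [0, 0, 0], [0, 0, 0], [0, 0, 0], [0, 0, 0]]' --fingers '[-1, -1, -1, -1, -1, -1, -1, -1]'

```text
t: 8.75
ee_pos: [468.4, -5.3, 32.0]
ee_rot: [0.131, 0.991, 0.001, 0.002]
wrist_force: [-3.6, 0.8, 10.8]
gripper_width: -0.1
```

Call:
drive_tool --dp '[[0, 0, 1], [0, 0, 2], [0, 0, 2]]' --twist '[[0, 0, 0], [0, 0, 0], [0, 0, 0]]' --fingers '[-1, -1, -1]'

```text
t: 9.12
ee_pos: [468.5, -5.4, 31.8]
ee_rot: [0.131, 0.991, 0.001, 0.002]
wrist_force: [-5.7, 1.3, 21.6]
gripper_width: 0.1
```

At the stop: 31.8 mm at 21.6 N. I'll retreat.

Call:
drive_tool --dp '[[0, 0, -20], [0, 0, -60], [0, 0, -110], [20, 0, -160], [70, 0, -170], [110, 0, -170], [110, 0, -170], [110, 0, -170]]' --twist '[[0, 0, 0], [0, 0, 0], [0, 0, 0], [0, 0, 0], [0, 0, 0], [0, 0, 0], [0, 0, 0], [0, 0, 0]]' --fingers '[-1, -1, -1, -1, -1, -1, -1, -1]'

```text
t: 10.12
ee_pos: [362.0, 22.8, 201.7]
ee_rot: [0.131, 0.991, 0.001, 0.003]
wrist_force: [0.9, -0.3, 1.1]
gripper_width: -0.1
```

```bash
python3 - <<'E'
from h import *
s=r.sense();print(s['t'],s['ee_pos'],s['wrist_force'])
im=cam('scene');cv2.imwrite('pics/f0.png',cv2.resize(im['frame'][180:300,250:400,::-1],None,fx=5,fy=5,interpolation=2))
E
```

```text
10.125 [361.95202798  22.76569004 201.67571475] [ 0.85565635 -0.25239552  1.10947504]
```

View pics/f0.png

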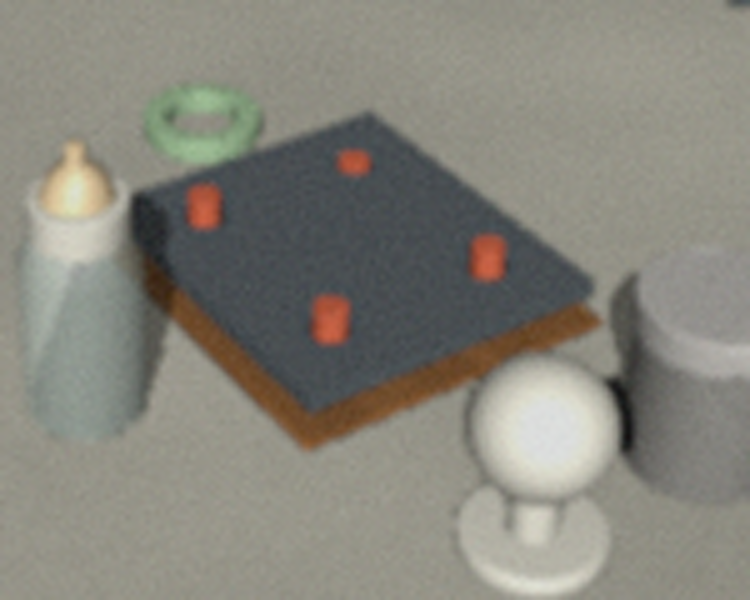

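The near-right button at (354,162) is down almost flush, and the other three still stand. The plate and neighbouring objects are where they were, and the hand is clear.

```bash
python3 -c "
from h import *
print(close_job())"
```

```text
the job is handed in; nothing more can be done
None
```

The near-right corner is the one that rocks, and its shim button is now pressed all the way down. The job is handed in, at about 10 s on the robot's clock.

- **Finding the corner:** The near-left corner was firm, holding at 29.9 mm under 28 N. The near-right corner sank about 4 mm, to 25.8 mm, under 6–9 N. I stopped testing there, so the two far corners were never pressed.
- **Pressing the button:** It went down to its stop, with the fingertips at 31.8 mm and the force rising to about 22 N. The expected stop height was 32 mm.
- **Last checks:** The final picture shows that button nearly flush and the other three standing. The plate looks level and in place, and the bottle, camera, tin and teether have not visibly moved. The hand finished at 200 mm height, clear of everything, with the wrist force near zero. The toy and drawer knob were not in that picture, but the arm never went close to them.
- **Disagreement:** The two cameras' plate positions differed by about 3–5 mm, so I used a combined fit. That was close enough for these presses.

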